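# Bring the amber bottle round to the front of the carousel and hold it there

### The job

Turn the bottle carousel by its black knob, without spinning it fast, until the amber bottle clicks into place right at the red front pointer, and finish still gripping the knob so that the turntable is held still for a colleague to take the bottle. All five bottles must stay upright in their cups: do not touch them, and leave the other things on the worktop where they are.

Things in the scene. Friction and masses are not known exactly. Their poses are not given: they have to be found in the camera images.
- foot: round grey foot of the bottle carousel, 180 mm across, 12 mm high, fixed to the worktop; origin on the carousel's upright turning axis at worktop height; its own -x axis points to the red front pointer
- front_mark (a point): the red pointer on a grey tongue (30 mm wide) that sticks out of the foot on the side towards the robot; the point is on the pointer's top, 98 mm from the turning axis, 13 mm above the worktop
- carousel_turn (a joint): angle of the turntable (rad): 0 at the start, grows counter-clockwise seen from above, range -6.5 to 6.5. Five click stops 72 degrees apart, each with one cup exactly at the pointer; it starts in one. Leaving or entering a stop takes about 0.3 N m; within about 4 degrees it pulls itself in, elsewhere it turns easily and stays where it is left
- turntable: the turning part with knob, column and cups; origin on the axis at worktop height. The white disc is 176 mm across, its top 24 mm above the worktop, and has five clear cups 72 degrees apart (42 mm across outside, rims 40 mm above the worktop, centres 64 mm from the axis), each with a bottle standing loose in it with 2 to 3 mm of play. Bottles reach at most 126 mm above the worktop
- knob_grip (a point): the round black ribbed knob on top of the carousel's steel column, to be gripped from above: 40 mm across, 34 mm high, from 148 to 182 mm above the worktop; the point lies on the turning axis 166 mm above the worktop, mid-height of the knob. The knob is fixed to the turntable and turns with it
- amber_bottle: the wanted bottle: amber-brown body with a coloured label, black neck and black rubber teat; 33 mm across, 102 mm tall; stands loose in a cup of the carousel, underside 24 mm above the worktop; origin at the centre of its underside
- white_bottle: small white squeeze bottle with a white cap, 32 mm across, 82 mm tall; starts in the front cup; stands loose in a cup of the carousel, underside 24 mm above the worktop; origin at the centre of its underside
- black_bottle: small white squeeze bottle with a black cap, 34 mm across, 80 mm tall; stands loose in a cup of the carousel, underside 24 mm above the worktop; origin at the centre of its underside
- teal_bottle: small white squeeze bottle with a teal cap, 32 mm across, 74 mm tall; stands loose in a cup of the carousel, underside 24 mm above the worktop; origin at the centre of its underside
- blue_bottle: small white squeeze bottle with a blue cap, 34 mm across, 86 mm tall; stands loose in a cup of the carousel, underside 24 mm above the worktop; origin at the centre of its underside
- cream_jar: white jar with black lid, 72 mm across, 86 mm tall; a bystander, origin at the centre of its underside
- cup: white measuring cup, 64 mm across, 61 mm tall; a bystander, origin at the centre of its underside
- roll_on: dark blue roll-on bottle with a gold cap, 36 x 42 mm, 106 mm tall; a bystander, origin at the centre of its underside

How it is judged:
On the way, in this order (a step that is already met when the one before it is completed fails the run):
1. the turntable has been turned out of its first click stop by the gripped knob (contact force between the fingers and turntable above 2 N and distance between the grasp point and knob_grip below 0.025 m and (value of joint carousel_turn above 0.3 rad or value of joint carousel_turn below -0.3 rad)), for 0.1 s.
2. the amber bottle stands at the red pointer, the knob gripped and the turntable still (x of amber_bottle in the frame of foot below -0.05 m and y of amber_bottle in the frame of foot between -0.008 and 0.008 m and contact force between the fingers and turntable above 2 N and distance between the grasp point and knob_grip below 0.025 m and velocity of joint carousel_turn between -0.05 and 0.05 rad/s), for 0.4 s.
At the end, for the whole second after the job is handed in: Amber bottle on the pointer's side, within 8 mm sideways of the line axis-pointer; fingers grip the knob (over 2 N, TCP within 25 mm of its middle); turntable under 0.05 rad/s; all bottles upright (0.2 rad) in their cups (55 to 73 mm from the axis, underside 18 to 32 mm up) (all of step 2 and horizontal distance between amber_bottle and foot between 0.055 and 0.073 m and height (world z) of amber_bottle between 0.018 and 0.032 m and angle between each of amber_bottle, white_bottle, black_bottle, teal_bottle, blue_bottle's own z axis and vertical below 0.2 rad and horizontal distance between white_bottle and foot between 0.055 and 0.073 m and height (world z) of white_bottle between 0.018 and 0.032 m and horizontal distance between black_bottle and foot between 0.055 and 0.073 m and height (world z) of black_bottle between 0.018 and 0.032 m and horizontal distance between teal_bottle and foot between 0.055 and 0.073 m and height (world z) of teal_bottle between 0.018 and 0.032 m and horizontal distance between blue_bottle and foot between 0.055 and 0.073 m and height (world z) of blue_bottle between 0.018 and 0.032 m); the arm keeps its last pose, push and grip.
It fails at once if a bottle tips over or leaves its cup (angle between any of amber_bottle, white_bottle, black_bottle, teal_bottle, blue_bottle's own z axis and vertical above 0.5 rad or height (world z) of any of amber_bottle, white_bottle, black_bottle, teal_bottle, blue_bottle above 0.045 m).
It fails at once if the robot touches a bottle (more than 1 N) (contact force between any of the fingers, the arm and amber_bottle above 1 N or contact force between any of the fingers, the arm and white_bottle above 1 N or contact force between any of the fingers, the arm and black_bottle above 1 N or contact force between any of the fingers, the arm and teal_bottle above 1 N or contact force between any of the fingers, the arm and blue_bottle above 1 N).
It fails at once if the jar, cup or roll-on bottle is moved by more than 15 mm (distance of any of cream_jar, cup, roll_on from where it was at the start of the episode above 0.015 m).
It fails at once if the turntable is spun faster than 4 rad/s (velocity of joint carousel_turn above 4 rad/s or velocity of joint carousel_turn below -4 rad/s).
It also fails if it takes over 51 s, if anything falls off the work surface, if the arm or the gripper's body presses on something with over 40 N, if the wrist force passes 120 N, or if a joint passes its speed limit or range.

### The arm

A 6-joint arm with a two-finger parallel gripper is mounted at the origin on a cart in front of the work surface, level with it; the furniture and walls round the work are solid. World frame = base frame: x ahead of the robot, y to its left, z up, the work surface at z = 0. Lengths are in m, angles in rad, forces in N, time in s.
With the tool pointing down it reaches from about 0.35 to 0.975 m from the base axis. Payload 4.9 kg.
Tool frame: the origin (TCP) lies between the finger pads, 19 mm behind the fingertips; this is the grasp point; z points along the fingers, y is the line along which they close (so a half turn about z gives the same grasp; the last joint's range is limited). The gripper opens to 85 mm and grips with 20 to 120 N. Pads are 22 mm wide; open, the fingers measure 114 mm over their backs; the gripper's body (76 mm by 85 mm) begins 54 mm behind the grasp point. The pads swing forward as they close: fully open they stand 13 mm farther back than shut.
Start: joints at [1, 0.053, 1.613, -0, 1.476, -0.119], TCP at [0.273, 0.562, 0.25] pointing down, gripper open.
Joint ranges: [-3.01, 3.01], [-1.01, 2.22], [0.06, 2.58], [-1.02, 4.17], [0.09, 2.62], [-3.14, 3.14]. Speed limits (rad/s): [2.57, 2.57, 3.14, 3.14, 3.14, 3.14].

### API

Orientations are given as a rotation vector (axis times angle).
In Python, from station import ctrl, camrig, sensors, ticket gives the robot as it stands (ctrl), with the cameras (camrig), the readings (sensors) and the job (ticket).
- The arm moves only by the tool tcp_steps, called after ">>>" as name(argument=value, ...), one argument or row to a line, values as JSON. Schema: {"type":"object","properties":{"motion":{"type":"array","items":{"type":"object","properties":{"jaw":{"type":"number"},"pos":{"type":"array","items":{"type":"number"},"minItems":3,"maxItems":3},"r":{"type":"array","items":{"type":"number"},"minItems":3,"maxItems":3}},"additionalProperties":false,"required":["jaw"]},"minItems":1,"maxItems":20},"force":{"type":"number"},"only":{"type":"string"},"quiet":{"type":"boolean"},"lines":{"type":"string"}},"required":["motion"],"additionalProperties":false}. motion is a list of rows, 1 to 20 of them, each an object with the fields jaw (the finger opening in m), pos (a list: dx, dy, dz in a scale on which 1.0 is 1 m), r (a list: a rotation vector rx, ry, rz in normalised numbers (1 is pi rad)); a field left out counts as zero (the opening has to be given); each row is the pose to reach, as a shift and turn from the pose commanded when the call began, along the tool's axes at that moment; what a row does not reach only later rows make up. A row lasts 1/12 s, in which the tool goes at most 0.0417 m and 0.125 rad, less where a joint would pass 70% of its speed; a pose out of reach is approached as far as the arm can. The fingers move at their own pace and stop on an object; force is the grip in N (left out, the last holds). Time passes only in rows, so rows that do not move let the fingers close. The tool returns the time, the measured TCP pose, the force, the opening and the grip force at its end. only (a regular expression) keeps the lines of the reply that match it, lines (a string "A,B") keeps lines A to B, and quiet returns only ok. Input that does not fit is refused with a message, and nothing moves.
- sensors.get_obs(): the state, without advancing time (a new reading comes with each control period).
- camrig.get_image(name): name is "side" or "top" or "wrist"; returns the picture (384x512x3 uint8, red, green, blue); there is no depth.
- camrig.camera_params(name): a dict with "fx", "fy", "cx", "cy" (pixels), "k1" (the pictures are not rectified: a ray, as slopes to the right and down, at radius r is drawn at 1 + k1 r^2 times it, then the intrinsics apply), "T" (4x4, takes a point from camera to world coordinates); the wrist camera has in their place "tool_from_camera" (4x4, takes a point from camera to tool coordinates, whose origin is the TCP and whose axes are the flange's). Camera axes: x right, y down, z forward; pixel columns grow to the right and rows downward; lengths in m; the calibration is good to about 2 mm. A picture is of the moment at which its call begins: read the wrist's pose just before it. camera_params takes no time and is no camera call.
- ticket.finish_job(): hands the job in; it is judged then, once.
The state is a dict: "t": time; "q": joint angles; "dq": joint speeds; "effort": joint torques, N m; "tool_pos": TCP position; "tool_rot": TCP orientation; "contact_force": force on the tool from outside, world axes, zero at the start; "wrist_torque": the same for the moment, N m; "opening": finger opening in m; "grip_force": force on a finger pad.
Only numpy, scipy, OpenCV 4.12 (cv2) and the standard library are available. Lean on these libraries where they do the work, as an engineer would, in place of code of your own. Each camera call takes 0.05 s, during which the arm holds its last target. There are 200 camera calls.

## Working session

There is one attempt and no reset: what is moved stays moved. The work goes in short steps, Python scripts to look and compute and a tool call to move; the robot and the scene stay as the last step left them, time stands still between calls to the robot, and variables do not carry over. Pictures are saved under pics/ and viewed, at most 10 in all, crops included, and the job is handed in when it is done.

```bash
mkdir -p pics; ls; python3 - <<'E'
from station import ctrl, camrig, sensors, ticket
import cv2,numpy as np
o=sensors.get_obs();print(o)
for n in("side","top"):
    p=camrig.camera_params(n);print(n,p)
    cv2.imwrite(f"pics/{n}0.png",cv2.cvtColor(camrig.get_image(n),cv2.COLOR_RGB2BGR))
print(camrig.camera_params("wrist"))
a=cv2.imread("pics/side0.png");b=cv2.imread("pics/top0.png")
E
```

```text
pics
station.py
{'t': 0.0, 'q': array([ 9.99959598e-01,  5.33841433e-02,  1.61428726e+00, -1.09362627e-06,
        1.47599653e+00, -1.18964512e-01]), 'dq': array([-0.00095541,  0.00035558, -0.00106347, -0.000659  , -0.000728  ,
       -0.00139257]), 'effort': array([ 1.99231792e-03, -3.93678331e+01, -3.70180535e+01,  1.12095561e-04,
        6.80013283e-03,  9.23419975e-06]), 'tool_pos': array([0.27257044, 0.56178694, 0.24875009]), 'tool_rot': array([-0.70361829, -3.06106428,  0.00306777]), 'contact_force': array([ 0.56567905, -0.41643021, -0.53872014]), 'wrist_torque': array([-0.00683334, -0.00290228,  0.02657405]), 'grip_force': 0.0, 'opening': 0.08562298767862507}
side {'fx': 400.75906028784436, 'fy': 400.75906028784436, 'cx': 255.03114249073556, 'cy': 189.6160134107659, 'k1': -0.1337519373728962, 'T': array([[ 0.92857949, -0.13515692,  0.34564829,  0.18568428],
       [-0.37111312, -0.32836646,  0.86859111, -0.69926302],
       [-0.0038968 , -0.93483051, -0.35507286,  0.45134732],
       [ 0.        ,  0.        ,  0.        ,  1.        ]])}
top {'fx': 473.9048932208879, 'fy': 473.9048932208879, 'cx': 259.6830022861674, 'cy': 191.66314511178587, 'k1': 0.04792097430422856, 'T': array([[-0.00216384, -0.99633769,  0.08547816,  0.4236471 ],
       [-0.99999544,  0.00197592, -0.002283  ,  0.10994272],
       [ 0.00210574, -0.08548271, -0.99633743,  1.30746773],
       [ 0.        ,  0.        ,  0.        ,  1.        ]])}
{'fx': 311.5637160222597, 'fy': 311.5637160222597, 'cx': 259.09520090996864, 'cy': 188.68612662980155, 'k1': -0.005311849983294916, 'tool_from_camera': array([[ 1.17600629e-03, -9.44825320e-01, -3.27572483e-01,
         8.36884883e-02],
       [ 9.99999266e-01,  1.01546161e-03,  6.61140949e-04,
         4.27716017e-04],
       [-2.92025427e-04, -3.27573020e-01,  9.44825821e-01,
        -1.25154276e-01],
       [ 0.00000000e+00,  0.00000000e+00,  0.00000000e+00,
         1.00000000e+00]])}
```

View pics/top0.png

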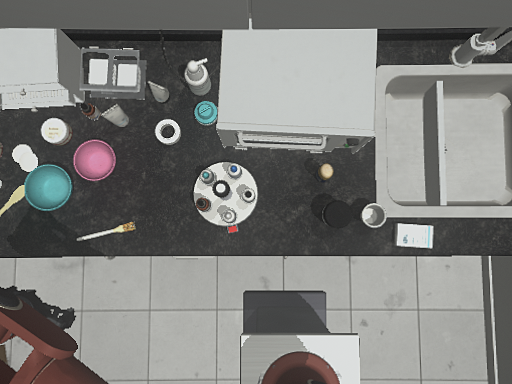

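View pics/side0.png

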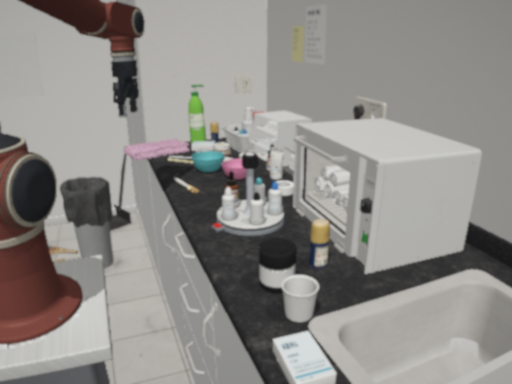

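The top view shows the carousel at about (225,193), with the knob at (221,188), the red pointer at (232,229), the white bottle in front at (229,216) and the amber bottle at (204,204). Amber is one stop clockwise of the front, so the turn is +72° (CCW). The oven front lies behind it, and the side view shows the knob at (249,160).

```bash
cat > h.py <<'E'
import numpy as np,cv2
from station import ctrl, camrig, sensors, ticket
from scipy.spatial.transform import Rotation as R
def params(n,obs=None):
    p=camrig.camera_params(n)
    if n=="wrist":
        T=np.eye(4);T[:3,:3]=R.from_rotvec(obs["tool_rot"]).as_matrix();T[:3,3]=obs["tool_pos"]
        p["T"]=T@p["tool_from_camera"]
    return p
def ray(p,uv):
    d=np.array([(uv[0]-p["cx"])/p["fx"],(uv[1]-p["cy"])/p["fy"]]);s=d.copy()
    for _ in range(20): s=d/(1+p["k1"]*(s@s))
    return p["T"][:3,3],p["T"][:3,:3]@np.array([*s,1])
def onz(p,uv,z):
    o,d=ray(p,uv);return o+d*(z-o[2])/d[2]
def blob(mask,box):
    x0,y0,x1,y1=box;m=np.zeros(mask.shape,np.uint8);m[y0:y1,x0:x1]=mask[y0:y1,x0:x1]
    n,l,s,c=cv2.connectedComponentsWithStats(m)
    i=1+np.argmax(s[1:,4]);return c[i],s[i],(l==i).astype(np.uint8)
E
python3 - <<'E'
from h import *
im=cv2.imread("pics/top0.png");hsv=cv2.cvtColor(im,cv2.COLOR_BGR2HSV);p=params("top");b=im.astype(int)
red=((b[...,2]>120)&(b[...,1]<90)).astype(np.uint8)
c,s,_=blob(red,(222,220,245,240));print("red",c,s,onz(p,c,.013))
wh=(b.min(2)>130).astype(np.uint8)
c,s,m=blob(wh,(185,155,265,232))
h=cv2.convexHull(np.vstack(cv2.findContours(m,0,1)[0]));e=cv2.fitEllipse(h);print("disc",e,onz(p,e[0],.024))
bk=(b.max(2)<60).astype(np.uint8)
c,s,_=blob(bk,(211,178,232,199));print("knob",c,s,onz(p,c,.18))
im2=cv2.imread("pics/side0.png").astype(int);q=params("side")
c,s,_=blob((im2.max(2)<70).astype(np.uint8),(235,148,262,175));print("knob side",c,s,onz(q,c,.166))
cv2.imwrite("pics/c.png",np.hstack([cv2.resize(im[150:240,180:270],(400,400)),cv2.resize(im2[130:240,190:300].astype(np.uint8),(400,400))]))
E
```

```text
red [232.15909091 228.5       ] [228 225   9   8  44] [0.43421971 0.18210951 0.013     ]
disc ((225.1683807373047, 193.60923767089844), (63.58436965942383, 64.00076293945312), 143.73216247558594) [0.52863945 0.20076086 0.024     ]
knob [221.24166667 188.875     ] [213 181  17  16 120] [0.52723951 0.19913836 0.18      ]
knob side [253.00769231 163.90769231] [243 155  19  20 260] [0.52381731 0.16295665 0.166     ]
```

View pics/c.png

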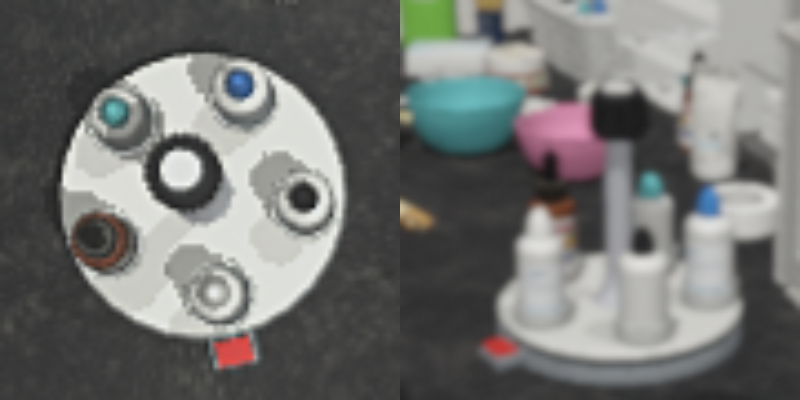

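Axis ≈ (0.528, 0.200). The disc and knob measurements agree, and the crop confirms amber is one stop clockwise of the front.

```bash
python3 - <<'E'
from h import *
o=sensors.get_obs();M=R.from_rotvec(o["tool_rot"]);print(M.as_matrix().round(3));print(M.inv().apply(np.array([.528,.200,.25])-o["tool_pos"]))
E
```

```text
[[-0.9    0.437 -0.001]
 [ 0.437  0.9   -0.002]
 [ 0.    -0.002 -1.   ]]
[-0.38777072 -0.21400878 -0.00082462]
```

>>> tcp_steps(
  motion=[
    {"jaw":0.085, "pos":[-0.03, -0.017, 0]},
    {"jaw":0.085, "pos":[-0.065, -0.036, 0]},
    {"jaw":0.085, "pos":[-0.1, -0.055, 0]},
    {"jaw":0.085, "pos":[-0.135, -0.0745, 0]},
    {"jaw":0.085, "pos":[-0.17, -0.094, 0]},
    {"jaw":0.085, "pos":[-0.205, -0.113, 0]},
    {"jaw":0.085, "pos":[-0.24, -0.132, 0]},
    {"jaw":0.085, "pos":[-0.275, -0.152, 0]},
    {"jaw":0.085, "pos":[-0.31, -0.171, 0]},
    {"jaw":0.085, "pos":[-0.345, -0.19, 0]},
    {"jaw":0.085, "pos":[-0.37, -0.204, 0]},
    {"jaw":0.085, "pos":[-0.388, -0.214, 0]},
    {"jaw":0.085, "pos":[-0.388, -0.214, 0]},
    {"jaw":0.085, "pos":[-0.388, -0.214, 0]},
    {"jaw":0.085, "pos":[-0.388, -0.214, 0]},
  ],
)

```text
t: 1.35
tool_pos: [0.528, 0.2007, 0.2495]
tool_rot: [-0.703, -3.061, 0.0]
contact_force: [0.5, 0.0, 0.2]
opening: 0.0848
grip_force: 0.0
```

```bash
python3 - <<'E'
from h import *
o=sensors.get_obs();print(o["q"],o["tool_pos"],o["contact_force"]);im=camrig.get_image("wrist");cv2.imwrite("pics/w.png",im[...,::-1])
p=params("wrist",o);b=im.astype(int)
# expected pixel of knob top and front mark
T=np.linalg.inv(p["T"])
for X in([.528,.2,.182],[.434,.182,.013]):
    c=T@np.array([*X,1]);print(p["fx"]*c[0]/c[2]+p["cx"],p["fy"]*c[1]/c[2]+p["cy"])
E
```

```text
[ 2.31295857e-01 -8.93544996e-02  1.75391086e+00  5.01561629e-04
  1.47806031e+00 -8.87861897e-01] [0.5279937  0.20071196 0.24951891] [0.46642598 0.02310605 0.16905103]
257.30502397426824 212.95592737335397
206.29053812571607 87.83489135686183
```

View pics/w.png

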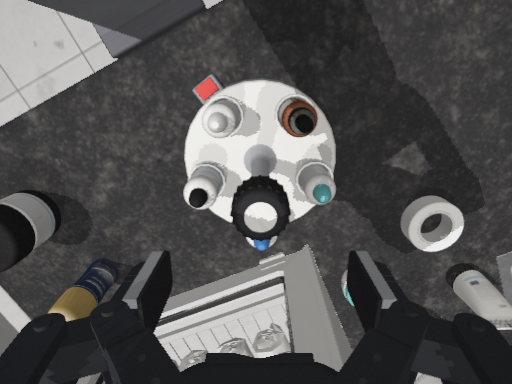

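The wrist view puts the knob top at (261,216), against a prediction of (257,213), so it agrees to about 2 mm. The red pointer is at (207,89) and amber at (300,120). Next I descend and grip.

>>> tcp_steps(
  motion=[
    {"jaw":0.085, "pos":[-0.001, 0.0005, 0.02]},
    {"jaw":0.085, "pos":[-0.001, 0.0005, 0.045]},
    {"jaw":0.085, "pos":[-0.001, 0.0005, 0.065]},
    {"jaw":0.085, "pos":[-0.001, 0.0005, 0.08]},
    {"jaw":0.085, "pos":[-0.001, 0.0005, 0.0815]},
    {"jaw":0.085, "pos":[-0.001, 0.0005, 0.0815]},
    {"jaw":0.085, "pos":[-0.001, 0.0005, 0.0815]},
  ],
)

```text
t: 1.98
tool_pos: [0.5298, 0.2012, 0.1696]
tool_rot: [0.702, 3.061, 0.001]
contact_force: [-0.2, 0.1, 0.1]
opening: 0.085
grip_force: 0.0
```

>>> tcp_steps(
  motion=[
    {"jaw":0.02},
    {"jaw":0.02},
    {"jaw":0.02},
    {"jaw":0.02},
    {"jaw":0.02},
    {"jaw":0.02},
    {"jaw":0.02},
    {"jaw":0.02},
    {"jaw":0.02},
    {"jaw":0.02},
  ],
  force=50,
)

```text
t: 2.82
tool_pos: [0.5301, 0.2005, 0.1697]
tool_rot: [0.703, 3.061, 0.001]
contact_force: [-2.4, 0.7, 6.0]
opening: 0.0389
grip_force: 50.8
```

Careful with the scale: turns go in shares of pi rad. That gives: -0.63 rad is -0.2005.

>>> tcp_steps(
  motion=[
    {"jaw":0.02, "r":[0, 0, -0.0127]},
    {"jaw":0.02, "r":[0, 0, -0.0255]},
    {"jaw":0.02, "r":[0, 0, -0.0382]},
    {"jaw":0.02, "r":[0, 0, -0.0509]},
    {"jaw":0.02, "r":[0, 0, -0.0637]},
    {"jaw":0.02, "r":[0, 0, -0.0764]},
    {"jaw":0.02, "r":[0, 0, -0.0891]},
    {"jaw":0.02, "r":[0, 0, -0.1019]},
    {"jaw":0.02, "r":[0, 0, -0.1146]},
    {"jaw":0.02, "r":[0, 0, -0.1273]},
    {"jaw":0.02, "r":[0, 0, -0.1401]},
    {"jaw":0.02, "r":[0, 0, -0.1528]},
    {"jaw":0.02, "r":[0, 0, -0.1655]},
    {"jaw":0.02, "r":[0, 0, -0.1783]},
    {"jaw":0.02, "r":[0, 0, -0.191]},
    {"jaw":0.02, "r":[0, 0, -0.2005]},
    {"jaw":0.02, "r":[0, 0, -0.2005]},
    {"jaw":0.02, "r":[0, 0, -0.2005]},
  ],
  force=60,
)

```text
t: 4.32
tool_pos: [0.5301, 0.2007, 0.1697]
tool_rot: [-0.28, 3.128, 0.001]
contact_force: [-3.1, 0.3, 5.7]
opening: 0.0383
grip_force: 59.5
```

```bash
python3 - <<'E'
from h import *
o=sensors.get_obs();print(o["q"],o["contact_force"],o["wrist_torque"]);cv2.imwrite("pics/w2.png",camrig.get_image("wrist")[...,::-1])
E
```

```text
[ 2.30356207e-01 -2.31451479e-02  1.82664029e+00  5.99946285e-04
  1.33655781e+00 -1.51884423e+00] [-3.06993803  0.25898361  5.71619345] [0.14338941 0.22528461 0.00254922]
```

View pics/w2.png

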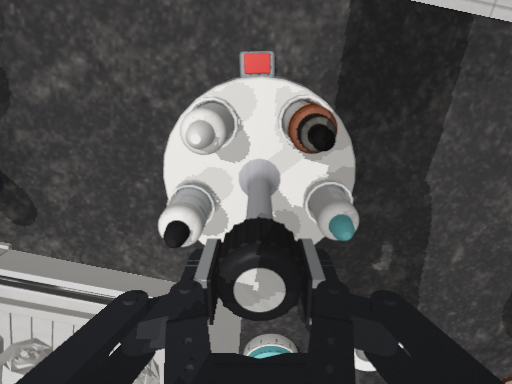

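The turntable is turning with the gripper: the pointer is at (257,63), white at (205,130) and amber at (312,128), so it is halfway. Now the second half.

In the tool's units: -0.627 rad is -0.1996.

>>> tcp_steps(
  motion=[
    {"jaw":0.02, "r":[0, 0, -0.0127]},
    {"jaw":0.02, "r":[0, 0, -0.0255]},
    {"jaw":0.02, "r":[0, 0, -0.0382]},
    {"jaw":0.02, "r":[0, 0, -0.0509]},
    {"jaw":0.02, "r":[0, 0, -0.0637]},
    {"jaw":0.02, "r":[0, 0, -0.0764]},
    {"jaw":0.02, "r":[0, 0, -0.0891]},
    {"jaw":0.02, "r":[0, 0, -0.1019]},
    {"jaw":0.02, "r":[0, 0, -0.1146]},
    {"jaw":0.02, "r":[0, 0, -0.1273]},
    {"jaw":0.02, "r":[0, 0, -0.1401]},
    {"jaw":0.02, "r":[0, 0, -0.1528]},
    {"jaw":0.02, "r":[0, 0, -0.1655]},
    {"jaw":0.02, "r":[0, 0, -0.1783]},
    {"jaw":0.02, "r":[0, 0, -0.191]},
    {"jaw":0.02, "r":[0, 0, -0.1996]},
    {"jaw":0.02, "r":[0, 0, -0.1996]},
    {"jaw":0.02, "r":[0, 0, -0.1996]},
    {"jaw":0.02, "r":[0, 0, -0.1996]},
  ],
)

```text
t: 5.95
tool_pos: [0.53, 0.2009, 0.1697]
tool_rot: [-1.23, 2.889, 0.001]
contact_force: [-1.8, 1.7, 6.3]
opening: 0.0389
grip_force: 59.5
```

```bash
python3 - <<'E'
from h import *
o=sensors.get_obs();print(o["q"],o["contact_force"],o["wrist_torque"]);cv2.imwrite("pics/w3.png",camrig.get_image("wrist")[...,::-1]);cv2.imwrite("pics/top3.png",camrig.get_image("top")[...,::-1])
im=cv2.imread("pics/w3.png");p=params("wrist",o);b=im.astype(int)
c,s,_=blob(((b[...,2]>120)&(b[...,1]<90)&(b[...,0]<90)).astype(np.uint8),(0,0,512,384));r=onz(p,c,.013)
print(c,s,r)
E
```

```text
[ 2.30493161e-01 -2.31324032e-02  1.82663541e+00  1.12348898e-03
  1.33676591e+00 -2.14577340e+00] [-1.80800964  1.66319253  6.30108141] [0.27751994 0.36031423 0.03342083]
[324.13347023  84.97125257] [310  71  30  29 487] [0.43462378 0.18134091 0.013     ]
```

View pics/w3.png

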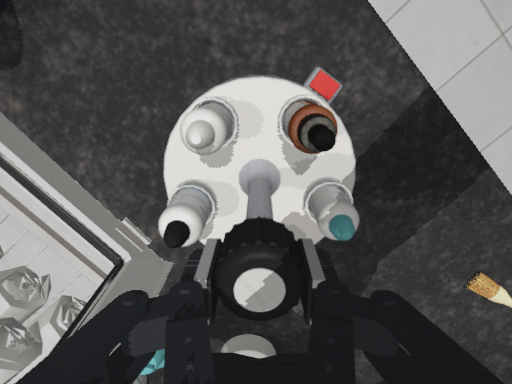

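The pointer is at (324,85) and amber at (312,128), next to it. I'll check the lateral offset numerically.

```bash
python3 - <<'E'
from h import *
o=sensors.get_obs();p=params("wrist",o);b=cv2.imread("pics/w3.png").astype(int)
A=np.array([.529,.2005]);r=onz(p,(324.1,85),.013)[:2];u=(r-A)/np.linalg.norm(r-A);n=np.array([-u[1],u[0]])
c,s,_=blob((b.max(2)<40).astype(np.uint8),(300,115,340,155));t=onz(p,c,.124)[:2]
print("teat",c,s,t,(t-A)@u,(t-A)@n)
# direction of pointer from known foot yaw; disc ellipse centre as axis check
for px in[(207,127),(188,215),(337,215)]:pass
b0=cv2.imread("pics/top3.png").astype(int);q=params("top")
c,s,_=blob(((b0[...,2]-b0[...,0]>35)&(b0[...,2]<150)).astype(np.uint8),(195,195,250,224));a=onz(q,c,.10)[:2];print("top amber",c,s,a,(a-A)@u,(a-A)@n)
cv2.imwrite("pics/c3.png",cv2.resize(b0[150:240,180:270].astype(np.uint8),(500,500)))
E
```

```text
teat [320.92857143 137.18131868] [308 124  27  28 546] [0.46823136 0.18460856] 0.06271603429155012 0.0034734529957782517
top amber [242.81954887 210.07894737] [229 195  21  29 266] [0.48022347 0.15025018] 0.057805220277274465 0.039531638289791955
```

View pics/c3.png

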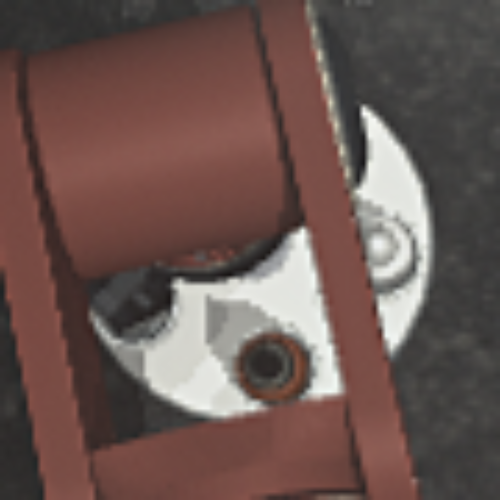

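The top crop shows amber at px (228.1,215.7), where the white bottle stood at the start (228.4,215.7). I'll relax the grip briefly so the detent can centre itself, then regrip and check.

>>> tcp_steps(
  motion=[
    {"jaw":0.048},
    {"jaw":0.048},
    {"jaw":0.048},
    {"jaw":0.048},
    {"jaw":0.048},
    {"jaw":0.048},
  ],
)

```text
t: 6.55
tool_pos: [0.5295, 0.2003, 0.1683]
tool_rot: [1.231, -2.89, 0.0]
contact_force: [0.3, 0.2, 0.3]
opening: 0.048
grip_force: 0.0
```

>>> tcp_steps(
  motion=[
    {"jaw":0.02},
    {"jaw":0.02},
    {"jaw":0.02},
    {"jaw":0.02},
    {"jaw":0.02},
    {"jaw":0.02},
    {"jaw":0.02},
    {"jaw":0.02},
    {"jaw":0.02},
    {"jaw":0.02},
  ],
  force=60,
)

```text
t: 7.38
tool_pos: [0.5295, 0.2004, 0.1687]
tool_rot: [1.231, -2.89, -0.0]
contact_force: [-2.5, -0.8, 3.5]
opening: 0.0384
grip_force: 61.1
```

```bash
python3 - <<'E'
from h import *
o=sensors.get_obs();p=params("wrist",o);b=camrig.get_image("wrist")[...,::-1].astype(int);print(o["wrist_torque"])
A=np.array([.529,.2005]);r=onz(p,(324.1,85),.013)[:2];u=(r-A)/np.linalg.norm(r-A);n=np.array([-u[1],u[0]])
c,s,_=blob((b.max(2)<40).astype(np.uint8),(300,115,340,155));t=onz(p,c,.124)[:2]
print("teat",c,t,(t-A)@u,(t-A)@n)
# start picture, white cap in the same way (bias check): white bottle top z=.106
q=params("top");w=onz(q,(228.4,215.7),.104)[:2];a=onz(q,(228.1,215.7),.122)[:2]
print("top: white before",(w-A)@n,"amber now",(a-A)@n)
E
```

```text
[ 0.01513262  0.61203908 -0.03104162]
teat [321.19056261 138.77495463] [0.46819565 0.18459864] 0.06277609744883765 0.0030305679109048824
top: white before 0.0005227577597987592 amber now 0.0007828959223583308
```

>>> tcp_steps(
  motion=[
    {"jaw":0.02},
    {"jaw":0.02},
    {"jaw":0.02},
    {"jaw":0.02},
    {"jaw":0.02},
    {"jaw":0.02},
    {"jaw":0.02},
    {"jaw":0.02},
  ],
)

```text
t: 8.1
tool_pos: [0.5296, 0.2004, 0.1687]
tool_rot: [1.231, -2.89, -0.0]
contact_force: [-5.3, -1.8, 5.4]
opening: 0.0385
grip_force: 61.2
```

```bash
python3 -c "
from station import ctrl, camrig, sensors, ticket
print(ticket.finish_job())"
```

```text
the job is handed in; nothing more can be done
None
```

I turned the carousel one stop counter-clockwise, so the amber bottle is clicked in at the red pointer (measured 1 to 3 mm off the line), and handed the job in at 8.1 s with the knob still gripped at about 61 N; no verdict was printed.

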